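Close electrode tweezers to the marked gap over a bean and hold

TASK

Lift the cordless electrode tweezers off their rest and bring their two disc electrodes, still well open, one to each long side of the bean on the little stage, level with it and centred on it. Then squeeze the tweezers until the pointer stands on the long line of their scale (16 mm between the discs) and keep holding them exactly so in the air for the pulses: the job finishes with the tweezers still held and squeezed, the gap steady. Do not touch the bean or push its stage, and leave the other things on the bench alone.

Things in the scene. Friction and masses are not known exactly. Their poses are not given: they have to be found in the camera images.
- tweezers: Cordless electrode tweezers, 155 mm long, 80 g, lying level: black heel housing (38 x 24 x 16 mm), two steel arms spread sideways with black ribbed finger flats on their outer sides, shanks bent down to two discs. Origin midway between the flats, 60 mm above the table in the rest: grip here, across y. x toward the discs (57 mm ahead, 16 mm lower), y left, z up. Heel ends 92 mm behind.
- left_flat (a point): centre of the left (+y) finger flat's outer face, 21 mm long and 16 mm high. Width over the two flats: about 32 mm at rest, about 23 mm when the discs are 16 mm apart; so the disc gap closes about 2 mm per mm of squeeze.
- right_flat (a point): centre of the right (-y) finger flat's outer face, alike.
- left_arm (a joint): sprung pivot of the left arm, 58 mm behind the tweezers' origin, rad: 0 at rest (open), 0.078 at the mark, grows as it is squeezed. The spring resists with 8 N m/rad: about 11 N on each flat at the mark, and it opens the arm when let go.
- right_arm (a joint): the same for the right arm.
- left_disc (a point): centre of the inner face of the left (+y) disc electrode, a steel disc 10 mm in diameter and 2 mm thick that stands upright. The distance between left_disc and right_disc is the tip gap: 34 mm at rest, 16 mm at the mark.
- right_disc (a point): centre of the inner face of the right (-y) disc electrode, alike.
- scale_line (a point): on the scale, a 9 x 44 mm steel strip fixed to the left arm and lying across above both arms 32 mm ahead of the tweezers' origin: front end of the long, thick line that marks the 16 mm gap (short thin ticks every 4 mm of gap besides).
- pointer (a point): tip of the small dark pointer on the right arm, just ahead of the scale; it stands beside scale_line when the discs are 16 mm apart and about 15 mm to its right (-y) at rest.
- rest: Grey plastic rest of the tweezers, fixed to the table: base 142 x 56 x 8 mm, a rear post with two cheeks 29 mm apart round the heel (tops 58 mm above the table) and, 36 mm ahead of the grip point, a front cross bar 60 mm wide with a lip outside each arm (tops 61 mm above the table); lift straight up by 10 mm to clear them. Origin on the table under the tweezers' grip point; x toward the discs.
- stage: Small specimen stage, loose, 250 g: aluminium foot 62 mm in diameter and 10 mm high, a post 7 mm thick and a white cup 8 mm wide on it. Origin at the centre of the underside; x along the bean.
- bean (a point): centre of the bean that lies fixed in the cup, 16 mm long (x) and 9 mm thick (y and z), 56 mm above the table.
- tally_counter: white hand tally counter, 50 x 72 x 22 mm, a bystander; origin at the centre of its underside.
- tape_roll: roll of cream tape, 54 mm in diameter, 19 mm high, a bystander; origin at the centre of its underside.
- beaker_near: clear beaker, 66 mm in diameter, 80 mm high, a bystander; origin at the centre of its underside.

How it is judged:
By the outcome, as a careful person would: the job done as asked, in the order asked, and still so for the second after the job is handed in, while the arm keeps its last pose, push and grip.
It also fails if it takes over 48 s, if anything falls off the work surface, if the arm or the gripper's body presses on something with over 40 N, if the wrist force passes 120 N, or if a joint passes its speed limit or range.

ROBOT

A 7-joint arm with a two-finger parallel gripper is mounted at the origin on a cart in front of the work surface, level with it; the furniture and walls round the work are solid. World frame = base frame: x ahead of the robot, y to its left, z up, the work surface at z = 0. Lengths are in mm, angles in rad, forces in N, time in s.
With the tool pointing down it reaches from about 400 to 850 mm from the base axis. Payload 4.5 kg.
Tool frame: the origin (TCP) lies midway between the tips of the shut fingers; the grasp point (between the pads) lies 19 mm behind it (arm.tcp_to_grasp is the distance from the TCP to the grasp point, in mm); z points along the fingers, y is the line along which they close (so a half turn about z gives the same grasp; the last joint's range is limited). The gripper opens to 88 mm and grips with 3 to 60 N. Pads are 18 mm wide; open, the fingers measure 123 mm over their backs; the gripper's body (75 mm by 187 mm) begins 45 mm behind the grasp point.
Start: joints at [1.261, 0.689, -0.195, 1.565, 0.157, 0.902, -0.215], TCP at [210.697, -588.439, 238.743] pointing down, gripper open.
Joint ranges: [-3.01, 3.01], [-0.46, 2.08], [-1.47, 1.51], [0.13, 2.56], [-1, 4.14], [0.04, 2.09], [-2.66, 2.66]. Speed limits (rad/s): [2.57, 2.57, 3.14, 3.14, 3.14, 3.14, 3.14].

INTERFACE

Orientations are given as a unit quaternion [w, x, y, z].
In Python, from station import arm, viewer, hand_in, get_obs gives the robot as it stands (arm), with the cameras (viewer), the job as plain functions and the readings as plain functions.
- The arm moves only by the tool jog_arm, called after "Emit:" by a JSON object that holds its "fn" and its "kwargs", one argument or row to a line. Schema: {"type":"object","properties":{"increments":{"type":"array","items":{"type":"number"},"minItems":6,"maxItems":30},"jaw":{"type":"number"},"only":{"type":"string"},"quiet":{"type":"boolean"},"lines":{"type":"string"}},"required":["increments"],"additionalProperties":false}. increments is one flat list of numbers that holds 1 to 5 rows one after another, with no inner brackets; each row has 6 numbers: dx, dy, dz in mm, then a rotation vector rx, ry, rz in rad; each row shifts and turns the commanded pose from where the row before left it, along the tool's axes as they then stand; what a row does not reach is not made up. A row lasts 1/8 s, in which the tool goes at most 62.5 mm and 0.188 rad, less where a joint would pass 70% of its speed; a pose out of reach is approached as far as the arm can. jaw is the finger opening in mm, set as the call begins (left out keeps the last). The fingers move at their own pace and stop on an object; the grip force is fixed at half the most. Time passes only in rows, so rows that do not move let the fingers close. The tool returns the time, the measured TCP pose, the force, the opening and the grip force at its end. only (a regular expression) keeps the lines of the reply that match it, lines (a string "A,B") keeps lines A to B, and quiet returns only ok. Input that does not fit is refused with a message, and nothing moves.
- get_obs(): the state, without advancing time (a new reading comes with each control period).
- viewer.get_image(name): name is "scene" or "side" or "wrist"; returns a dict with "color" (420x560x3 uint8, red, green, blue), "camera_matrix" (3x3 intrinsics, pixels), "view" (4x4, takes a point from world to camera coordinates); the wrist camera has in their place "mount" (4x4, takes a point from camera to tool coordinates, whose origin is the TCP and whose axes are the flange's). Camera axes: x right, y down, z forward; pixel columns grow to the right and rows downward; lengths in mm; the calibration is good to about 2 mm. A picture is of the moment at which its call begins: read the wrist's pose just before it. There is no depth.
- hand_in(): hands the job in; it is judged then, once.
The state is a dict: "t": time; "joints": joint angles; "joint_velocities": joint speeds; "joint_efforts": joint torques, N m; "eef_pos": TCP position; "tcp_rot": TCP orientation; "force": force on the tool from outside, world axes, zero at the start; "ft_torque": the same for the moment, N m; "opening": finger opening in mm; "gripper_force": force on a finger pad.
Only numpy, scipy, OpenCV 4.12 (cv2) and the standard library are available. Lean on these libraries where they do the work, as an engineer would, in place of code of your own. Each camera call takes 0.05 s, during which the arm holds its last target. There are 200 camera calls.

## Working session

There is one attempt and no reset: what is moved stays moved. The work goes in short steps, Python scripts to look and compute and a tool call to move; the robot and the scene stay as the last step left them, time stands still between calls to the robot, and variables do not carry over. Pictures are saved under pics/ and viewed, at most 10 in all, crops included, and the job is handed in when it is done.

```bash
ls; mkdir -p pics
```

Run:
```python
from station import arm, viewer, hand_in, get_obs
import cv2,numpy as np
o=get_obs();print(o['t'],o['eef_pos'],o['tcp_rot'],o['opening'],arm.tcp_to_grasp)
for n in("scene","side","wrist"):
    im=viewer.get_image(n);cv2.imwrite(f'pics/{n}0.png',im['color'][:,:,::-1])
    np.savez(f'pics/{n}0.npz',**im)
    print(n,{k:np.round(v,3).tolist() for k,v in im.items() if k!='color'})
a=cv2.imread('pics/scene0.png');b=cv2.imread('pics/side0.png')
```

```text
pics
station.py
0.0 [ 210.41516632 -587.81344737  237.90880117] [-9.13853101e-04  9.85252656e-01  1.71103235e-01 -2.27100680e-04] 88.0977227470944 18.700000000000003
scene {'camera_matrix': [[422.319, 0.0, 285.38], [0.0, 422.319, 210.533], [0.0, 0.0, 1.0]], 'view': [[-0.844, -0.536, 0.008, 510.703], [-0.378, 0.585, -0.717, 270.606], [0.38, -0.608, -0.697, 646.998], [0.0, 0.0, 0.0, 1.0]]}
side {'camera_matrix': [[452.778, 0.0, 279.715], [0.0, 452.778, 212.246], [0.0, 0.0, 1.0]], 'view': [[-0.962, -0.272, -0.01, 605.688], [-0.163, 0.604, -0.78, 152.669], [0.218, -0.749, -0.625, 930.004], [0.0, 0.0, 0.0, 1.0]]}
wrist {'camera_matrix': [[336.36, 0.0, 276.923], [0.0, 336.36, 215.029], [0.0, 0.0, 1.0]], 'mount': [[0.001, -0.964, -0.267, 68.996], [1.0, 0.001, 0.0, -1.156], [0.0, -0.267, 0.964, -145.457], [0.0, 0.0, 0.0, 1.0]]}
```

View pics/scene0.png

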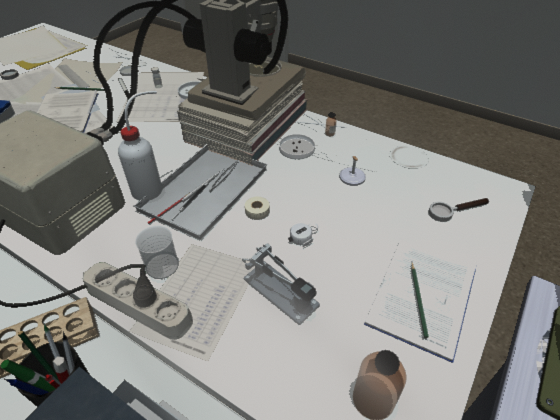

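View pics/side0.png

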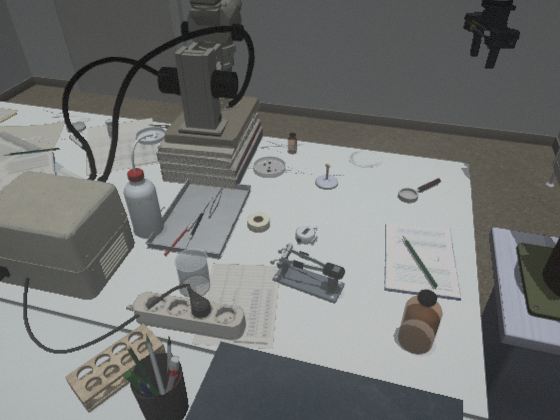

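View pics/wrist0.png

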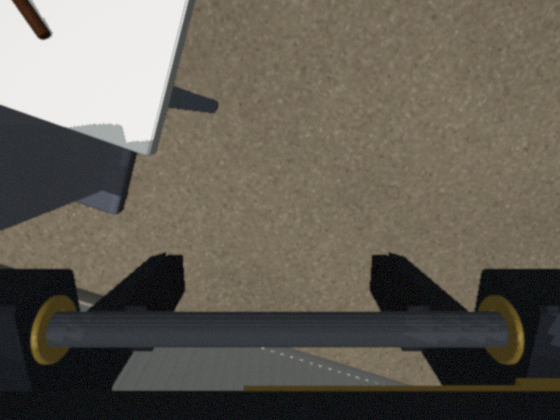

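The scene and side pictures show the tweezers on their rest, with the heel at about (303,290) / (334,270) and the disc end at about (262,255) / (285,258). The stage is at (352,175) / (327,182). The wrist camera sees only the floor. I'll triangulate these points coarsely, then fly the wrist camera over them.

Create h.py:
```python
import numpy as np,cv2
from scipy.spatial.transform import Rotation as R
def rot(q): return R.from_quat([q[1],q[2],q[3],q[0]])
def T_tool(o):
    T=np.eye(4);T[:3,:3]=rot(o['tcp_rot']).as_matrix();T[:3,3]=o['eef_pos'];return T
def cam(im,o=None):
    K=np.array(im['camera_matrix'])
    Twc=np.linalg.inv(im['view']) if 'view' in im else T_tool(o)@np.array(im['mount'])
    return K,Twc
def ray(c,uv):
    K,T=c;d=T[:3,:3]@np.linalg.inv(K)@np.array([uv[0],uv[1],1.]);return T[:3,3],d/np.linalg.norm(d)
def plane(c,uv,z):
    p,d=ray(c,uv);return p+d*(z-p[2])/d[2]
def tri(obs):
    A=np.zeros((3,3));b=np.zeros(3);L=[]
    for c,uv in obs:
        p,d=ray(c,uv);P=np.eye(3)-np.outer(d,d);A+=P;b+=P@p;L.append((p,P))
    x=np.linalg.solve(A,b);return x,[float(np.linalg.norm(P@(x-p))) for p,P in L]
def proj(c,X):
    K,T=c;q=np.linalg.inv(T)@np.append(X,1);q=K@q[:3];return q[:2]/q[2]
```

Run:
```python
from h import *
S,D=[cam(np.load(f'pics/{n}0.npz')) for n in('scene','side')]
for n,a,b in [('heel',(303,289),(334,269)),('stagefoot',(352,176),(327,183)),('bean',(354,158),(328,167)),('discend',(262,255),(285,256)),('tape',(257,209),(258,222)),('tally',(301,234),(306,235))]:
    print(n,*tri([(S,a),(D,b)]))
a=cv2.imread('pics/scene0.png')[215:335,225:340];b=cv2.imread('pics/side0.png')[215:315,250:365]
c=cv2.imread('pics/scene0.png')[145:195,325:385];d=cv2.imread('pics/side0.png')[145:195,300:360]
f=lambda i:cv2.resize(i,(400,300),interpolation=cv2.INTER_CUBIC)
cv2.imwrite('pics/crop.png',np.vstack([np.hstack([f(a),f(b)]),np.hstack([f(c),f(d)])]))
```

```text
heel [476.73600318 149.73257339  70.61541754] [0.46922170572848576, 0.4692217057286262]
stagefoot [ 561.79575503 -224.4987494     8.07964437] [2.1746429954057596, 2.174642995405747]
bean [ 561.31467802 -218.96246521   63.44448166] [2.8785062890833206, 2.8785062890832913]
discend [587.73153147 107.38437835  39.45530886] [1.1517122015440766, 1.1517122015441297]
tape [686.83463644 -14.17116504  10.09300885] [1.2970497218476844, 1.2970497218476476]
tally [566.38914478   1.56621031  12.65966311] [1.0085062062969348, 1.0085062062969872]
```

View pics/crop.png

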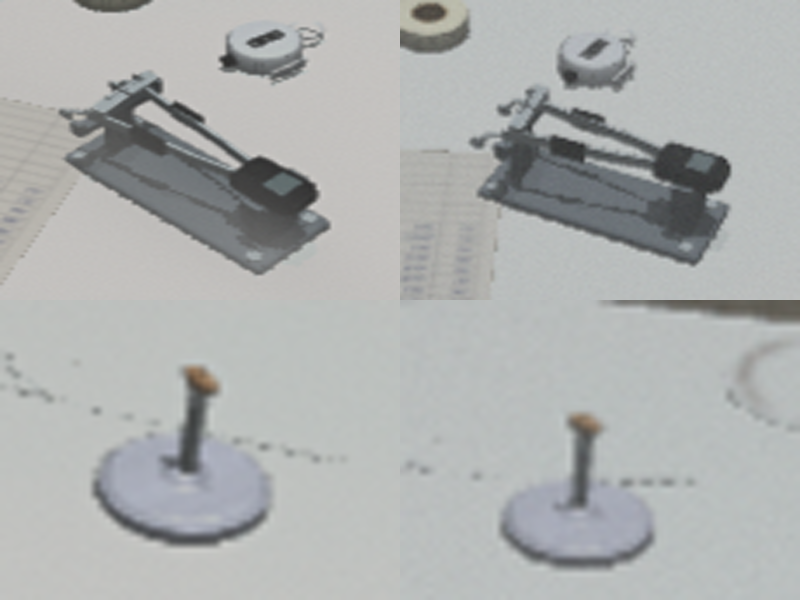

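The crops show the tweezers' yaw at roughly -21°, discs toward +x, with the tape roll and the tally counter beyond. The bean sits clear on its stage near (561,-222). Next I work out where the tall obstacles are and the delta to hover over the stage.

Run:
```python
from h import *
from station import arm, viewer, hand_in, get_obs
S,D=[cam(np.load(f'pics/{n}0.npz')) for n in('scene','side')]
for n,uv in [('bookcorner',(250,160)),('bookright',(304,112)),('dish',(297,146)),('vial',(331,130)),('magn',(440,212)),('tray',(200,190)),('beaker',(160,265)),('brownbottle',(378,395))]:
    print(n,np.round(plane(S,uv,0)))
print(np.round(S[1][:3,3]),np.round(D[1][:3,3]))
o=get_obs();M=rot(o['tcp_rot']);p=np.array(o['eef_pos'])
print(M.inv().apply(np.array([540,-222,260])-p), M.as_matrix().round(3))
```

```text
bookcorner [ 807. -155.    0.]
bookright [ 810. -422.    0.]
dish [ 740. -269.    0.]
vial [ 701. -383.    0.]
magn [ 352. -230.    0.]
tray [837.  -2.   0.]
beaker [759. 206.   0.]
brownbottle [306. 210.   0.]
[288. 509. 641.] [405. 770. 707.]
[ 433.59048969 -233.46156045  -21.60780958] [[ 0.941  0.337 -0.001]
 [ 0.337 -0.941  0.001]
 [-0.    -0.001 -1.   ]]
```

Emit:
{"fn": "jog_arm", "kwargs": {
  "increments": [48, -26, -2, 0, 0, 0, 48, -26, -2, 0, 0, 0, 48, -26, -2, 0, 0, 0, 48, -26, -2, 0, 0, 0, 48, -26, -3, 0, 0, 0]
}}

```text
t: 0.78
eef_pos: [393.7, -383.7, 249.6]
tcp_rot: [-0.0, 0.985, 0.171, -0.0]
force: [0.4, -1.0, 0.7]
opening: 87.9
gripper_force: 0.0
```

Emit:
{"fn": "jog_arm", "kwargs": {
  "increments": [48, -26, -2, 0, 0, 0, 48, -26, -2, 0, 0, 0, 48, -26, -2, 0, 0, 0, 48, -26, -2, 0, 0, 0, 0, 0, 0, 0, 0, 0]
}}

```text
t: 1.4
eef_pos: [542.1, -216.6, 257.6]
tcp_rot: [-0.001, 0.984, 0.176, 0.002]
force: [-1.0, -0.2, 0.8]
opening: 88.0
gripper_force: 0.0
```

Run:
```python
from h import *
from station import arm, viewer, hand_in, get_obs
o=get_obs();im=viewer.get_image('wrist');cv2.imwrite('pics/w1.png',im['color'][:,:,::-1])
np.savez('pics/w1.npz',eef_pos=o['eef_pos'],tcp_rot=o['tcp_rot'],**im)
c=cam(im,o);print(o['t'],o['eef_pos'],proj(c,[561,-222,56]))
```

```text
1.4 [ 542.08209137 -216.58447671  257.64892976] [289.63747869 175.72366432]
```

View pics/w1.png

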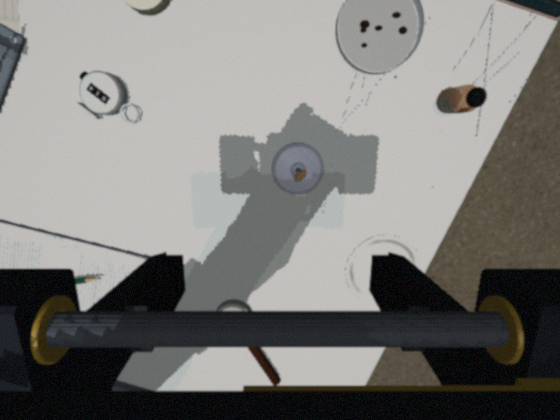

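The picture shows the stage foot around (298,168), with the bean (orange) at about (300,174). The tally counter is at (100,92), the dish of beans at (380,30) and the vial at (465,98). I'll go lower for two close views.

Create snap.py:
```python
import sys
from h import *
from station import arm, viewer, hand_in, get_obs
o=get_obs();im=viewer.get_image('wrist');n=sys.argv[1];cv2.imwrite(f'pics/{n}.png',im['color'][:,:,::-1])
np.savez(f'pics/{n}.npz',eef_pos=o['eef_pos'],tcp_rot=o['tcp_rot'],**im)
```

```text
(no output)
```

Emit:
{"fn": "jog_arm", "kwargs": {
  "increments": [0, -15, 50, 0, 0, 0, 0, -15, 50, 0, 0, 0, 0, 0, 0, 0, 0, 0]
}}

```text
t: 1.82
eef_pos: [524.5, -194.0, 154.9]
tcp_rot: [-0.002, 0.985, 0.171, -0.004]
force: [-0.0, -0.4, 1.0]
opening: 88.0
gripper_force: 0.0
```

```bash
python3 snap.py w2
```

Emit:
{"fn": "jog_arm", "kwargs": {
  "increments": [0, 60, 0, 0, 0, 0, 0, 0, 0, 0, 0, 0, 0, 0, 0, 0, 0, 0]
}}

```text
t: 2.25
eef_pos: [549.2, -252.3, 159.6]
tcp_rot: [0.001, 0.985, 0.17, 0.001]
force: [-0.0, 1.2, 0.7]
opening: 88.0
gripper_force: 0.0
```

```bash
python3 snap.py w3
```

Create bean.py:
```python
from h import *
def blob(n,show=True):
    d=np.load(f'pics/{n}.npz');c=cam(d,d);hsv=cv2.cvtColor(d['color'],cv2.COLOR_RGB2HSV)
    m=((hsv[...,0]<18)&(hsv[...,1]>100)&(hsv[...,2]>60)).astype(np.uint8)
    k,l,s,ce=cv2.connectedComponentsWithStats(m)
    best=None
    for i in range(1,k):
        if s[i,4]>25: print(n,s[i],ce[i].round(1))
    return d,c,l,s,ce
if __name__=='__main__':
    for n in('w1','w2','w3'): blob(n)
    f=[]
    for n in('w2','w3'):
        d=np.load(f'pics/{n}.npz');c=cam(d,d);u,v=proj(c,[561,-222,56]).astype(int);print(u,v)
        f.append(cv2.resize(d['color'][max(v-50,0):v+50,u-65:u+65,::-1],(400,300),interpolation=cv2.INTER_CUBIC))
    cv2.imwrite('pics/beans.png',np.hstack(f))
```

```bash
python3 bean.py
```

```text
w1 [448  89  24  23 243] [458.8  99.8]
w1 [296 171   9  10  54] [300.  175.2]
w2 [340 176  15  14 125] [346.6 182.6]
w3 [475  63  22  35 234] [486.7  82.7]
w3 [460  72  20  21 202] [470.1  79.8]
w3 [254 180  13  15 120] [260.  187.1]
331 183
245 187
```

View pics/beans.png

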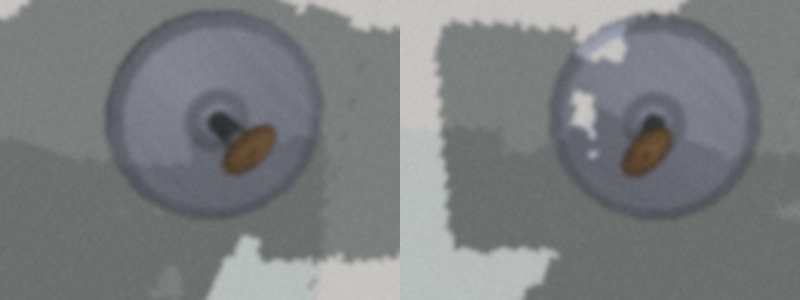

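The bean shows clearly as an ellipse in both views, around (346,182) and (260,187), tilted about 40–45° in the image. I'll triangulate it and get its axis.

Create bean2.py:
```python
from h import *
def bean(ns,g=(561,-222,56)):
    obs=[];ends=[]
    for n in ns:
        d=np.load(f'pics/{n}.npz');c=cam(d,d);u0,v0=proj(c,np.array(g,float))
        h=cv2.cvtColor(d['color'],cv2.COLOR_RGB2HSV).astype(int);m=((h[...,0]<22)&(h[...,1]>80)&(h[...,2]>30)).astype(np.uint8)
        k,l,s,ce=cv2.connectedComponentsWithStats(m)
        i=min([j for j in range(1,k) if s[j,4]>30],key=lambda j:np.hypot(*(ce[j]-(u0,v0))))
        ys,xs=np.nonzero(l==i);P=np.c_[xs,ys].astype(float);C=P.mean(0);w,V=np.linalg.eigh(np.cov((P-C).T));a=V[:,1]*2*np.sqrt(w[1])
        obs.append((c,C));ends.append((C-a,C+a,2*np.sqrt(w)))
    x,e=tri(obs);print('bean',x.round(1),np.round(e,2))
    for (c,_),(p,q,w) in zip(obs,ends):
        A,B=plane(c,p,x[2]),plane(c,q,x[2]);v=(B-A)*np.sign((B-A)[0]);print('len',np.linalg.norm(v).round(1),'yaw deg',np.degrees(np.arctan2(v[1],v[0])).round(1),'semi px',w.round(1))
    return x
if __name__=='__main__':
    bean(['w1','w2','w3']);bean(['w2','w3'])
```

```bash
python3 bean2.py
```

Run:
```python
from h import *
# stage foot: grey-violet disc centre
S,D=[cam(np.load(f'pics/{n}0.npz')) for n in('scene','side')]
from station import arm, viewer, hand_in, get_obs
o=get_obs();M=rot(o['tcp_rot']);print(o['eef_pos'],M.inv().apply(np.array([535,125,190])-np.array(o['eef_pos'])))
```

```text
bean [ 565.1 -232.1   55. ] [0.15 0.12 0.12]
len 13.7 yaw deg -24.3 semi px [3.3 6.6]
len 14.1 yaw deg -24.8 semi px [4.7 9.8]
len 14.6 yaw deg -24.2 semi px [4.8 9.5]
bean [ 565.1 -232.2   55. ] [0.09 0.09]
len 14.1 yaw deg -24.8 semi px [4.7 9.8]
len 14.6 yaw deg -24.2 semi px [4.8 9.5]
[ 549.05657822 -251.06189652  159.27556698] [ 113.38400772 -358.8187622   -30.94011761]
```

Bean: (565,-232,55), yaw -24.5°, length about 14.5 mm, height as expected. Now to the tweezers, turning the tool to about -21° on the way.

Emit:
{"fn": "jog_arm", "kwargs": {
  "increments": [16, -51, -5, 0, 0, 0, 16, -51, -5, 0, 0, 0, 16, -51, -5, 0, 0, 0, 16, -51, -5, 0, 0, 0, 16, -51, -5, 0, 0, 0]
}}

```text
t: 2.92
eef_pos: [537.6, 19.1, 183.8]
tcp_rot: [-0.0, 0.985, 0.172, 0.001]
force: [1.6, -0.4, -0.6]
opening: 88.1
gripper_force: 0.0
```

Emit:
{"fn": "jog_arm", "kwargs": {
  "increments": [16, -51, -5, 0, 0, 0, 16, -51, -5, 0, 0, 0, 0, 0, 0, 0, 0, 0.18, 0, 0, 0, 0, 0, 0.18, 0, 0, 0, 0, 0, 0.18]
}}

```text
t: 3.55
eef_pos: [533.1, 124.4, 193.6]
tcp_rot: [-0.001, 0.995, -0.1, 0.0]
force: [0.8, 0.2, 0.1]
opening: 88.3
gripper_force: 0.0
```

Emit:
{"fn": "jog_arm", "kwargs": {
  "increments": [0, 0, 0, 0, 0, 0.17, 0, 0, 0, 0, 0, 0, 0, 0, 0, 0, 0, 0]
}}

```text
t: 3.92
eef_pos: [533.5, 123.7, 193.1]
tcp_rot: [-0.0, 0.984, -0.18, 0.0]
force: [-0.1, 1.2, 0.4]
opening: 88.2
gripper_force: 0.0
```

```bash
python3 snap.py w4
```

```text
(no output)
```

View pics/w4.png

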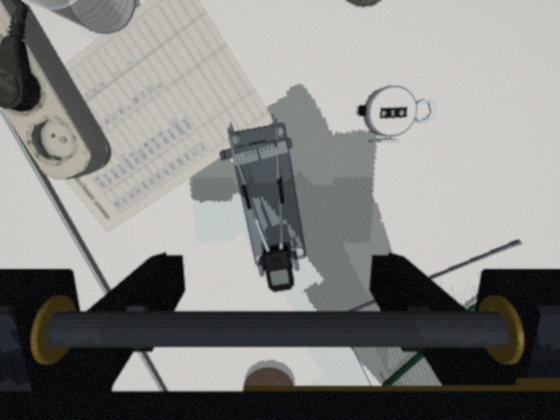

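The picture shows the tweezers from above: the heel at (278,270), the two ribbed black flats at about (248,192) and (280,190), the scale and cross bar at about (258,152), and the discs near row 128. The axis leans about 10° from the tool's x. I'll turn -0.18 rad and take two closer views.

Emit:
{"fn": "jog_arm", "kwargs": {
  "increments": [0, 10, 30, 0, 0, -0.17, 0, 10, 30, 0, 0, 0, 0, 0, 0, 0, 0, 0, 0, 0, 0, 0, 0, 0]
}}

```text
t: 4.47
eef_pos: [529.0, 104.5, 133.5]
tcp_rot: [-0.0, 0.995, -0.098, 0.001]
force: [0.3, -0.5, 0.1]
opening: 88.3
gripper_force: 0.0
```

```bash
python3 snap.py w5
```

Emit:
{"fn": "jog_arm", "kwargs": {
  "increments": [-30, -40, 0, 0, 0, 0, 0, 0, 0, 0, 0, 0, 0, 0, 0, 0, 0, 0]
}}

```text
t: 4.9
eef_pos: [507.3, 149.4, 133.7]
tcp_rot: [-0.0, 0.995, -0.097, 0.001]
force: [1.1, -0.1, 0.4]
opening: 88.0
gripper_force: 0.0
```

```bash
python3 snap.py w6
```

Run:
```python
from h import *
f=[]
for n in('w5','w6'):
    d=np.load(f'pics/{n}.npz');c=cam(d,d);u,v=proj(c,[545,122,60]);print(u,v,d['eef_pos'])
    f.append(d['color'][60:320,180:400,::-1] if n=='w5' else d['color'][20:280,180:400,::-1])
cv2.imwrite('pics/tw.png',cv2.resize(np.hstack(f),(800,473),interpolation=cv2.INTER_CUBIC))
```

```text
248.58230685641882 208.43178268293047 [528.97596595 104.50181046 133.54933873]
309.03471512937915 163.82047018424598 [507.34673969 149.42086079 133.65091053]
```

View pics/tw.png

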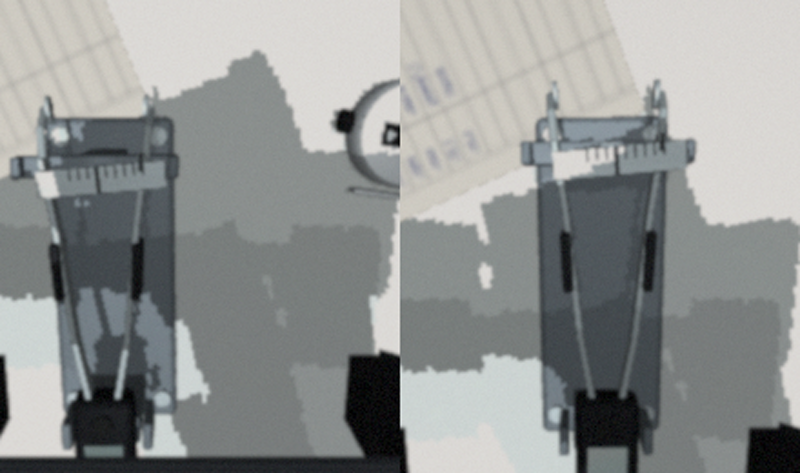

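Both views show the two black flats, in w5 at about (211,209) and (255,207) full-frame and in w6 at (272,164) and (317,164). The scale has its long line near (234,158) / (299,108), and the discs are at the top. I'll get the flats from a dark mask and triangulate them.

Create flats.py:
```python
from h import *
from station import arm, viewer, hand_in, get_obs
def blobs(n,seeds,th=32):
    d=np.load(f'pics/{n}.npz');c=cam(d,d);m=(d['color'].max(2)<th).astype(np.uint8)
    k,l,s,ce=cv2.connectedComponentsWithStats(m);out=[]
    for q in seeds:
        i=min([j for j in range(1,k) if s[j,4]>15],key=lambda j:np.hypot(*(ce[j]-q)));out.append(ce[i]);print(n,s[i],ce[i].round(1))
    return c,out
c5,b5=blobs('w5',[(211,209),(255,207)]);c6,b6=blobs('w6',[(272,164),(317,164)])
L,e1=tri([(c5,b5[0]),(c6,b6[0])]);Rr,e2=tri([(c5,b5[1]),(c6,b6[1])])
print('L',L.round(1),np.round(e1,2),'R',Rr.round(1),np.round(e2,2),'sep',np.linalg.norm(L-Rr).round(1))
mid=(L+Rr)/2;v=L-Rr;yaw=np.degrees(np.arctan2(v[1],v[0]))-90;print('mid',mid.round(1),'yaw',yaw.round(1))
H,_=tri([(c5,(180+57,60+420)) ]*1+[(c6,(0,0))]) if 0 else (None,0)
for s5,s6,nm in [((98,192),(617,172),'line back'),((98,165),(617,148),'line front'),((47,100),(553,85),'ldisc'),((150,92),(658,84),'rdisc'),((88,397),(590,395),'Larm@heel'),((119,397),(624,395),'Rarm@heel')]:
    p5=np.array(s5)/1.818+(180,60);p6=(np.array(s6)-(400,0))/1.818+(180,20);x,e=tri([(c5,p5),(c6,p6)]);print(nm,x.round(1),np.round(e,1))
o=get_obs();M=rot(o['tcp_rot']);print('toolx yaw',np.degrees(np.arctan2(*M.as_matrix()[[1,0],0])),M.inv().apply(mid-np.array(o['eef_pos'])))
```

```bash
python3 flats.py
```

```text
w5 [209 204   6  21  70] [211.4 214. ]
w5 [253 192   6  32 139] [255.2 207.8]
w6 [269 148   5  32  96] [271.  163.4]
w6 [315 148   5  31  99] [316.9 162.4]
L [550.2 145.   72.4] [1.4 1.4] R [545.4 117.2  63.4] [0.01 0.01] sep 29.6
mid [547.8 131.1  67.9] yaw -9.7
line back [576.1 123.5  71.6] [0.1 0.1]
line front [584.1 122.   66. ] [0.4 0.4]
ldisc [610.2 138.8  42.3] [0.2 0.2]
rdisc [605.2 100.7  32.4] [0.6 0.6]
Larm@heel [499.1 146.7  62.5] [0.4 0.4]
Rarm@heel [497.7 134.4  65. ] [0.2 0.2]
toolx yaw -11.267529960579763 [42.75768641  9.27119423 65.6337673 ]
```

```bash
sed -i "s/th=32/th=55/" flats.py; python3 flats.py | head -7
```

```text
w5 [208 195   7  31 149] [210.9 209.5]
w5 [252 191   7  34 198] [255.1 207.9]
w6 [268 147   7  34 164] [271.  163.1]
w6 [314 147   7  33 176] [316.8 162.4]
L [550.5 145.8  65.3] [0.25 0.25] R [545.4 117.2  63.7] [0.04 0.04] sep 29.1
mid [548.  131.5  64.5] yaw -10.2
line back [576.1 123.5  71.6] [0.1 0.1]
```

Both flats triangulate to the same height (about 64.5 for their visible upper part, centre about 60 as stated). Midpoint (548,131.5), yaw about -10.7°. I'll move above them, then descend to TCP z≈41 with the fingers open.

Emit:
{"fn": "jog_arm", "kwargs": {
  "increments": [42.5, 9, 0, 0, 0, -0.01, 0, 0, 30, 0, 0, 0, 0, 0, 0, 0, 0, 0, 0, 0, 0, 0, 0, 0],
  "jaw": 60
}}

```text
t: 5.45
eef_pos: [546.6, 131.5, 103.3]
tcp_rot: [0.0, 0.996, -0.093, 0.0]
force: [-0.6, -0.7, -0.2]
opening: 60.0
gripper_force: 0.0
```

Run:
```python
from h import *
from station import arm, viewer, hand_in, get_obs
o=get_obs();M=rot(o['tcp_rot']);print(M.inv().apply(np.array([548,131.5,41.3])-np.array(o['eef_pos'])),np.degrees(np.arctan2(*M.as_matrix()[[1,0],0])))
```

```bash
python3 snap.py w7
```

```text
[ 1.38108439 -0.23224563 62.01880267] -10.69724992539322
```

Run:
```python
from h import *
d=np.load('pics/w7.npz');c=cam(d,d)
m=(d['color'].max(2)<55).astype(np.uint8);k,l,s,ce=cv2.connectedComponentsWithStats(m)
for nm,X in(('L',[550.5,145.8,65]),('R',[545.4,117.2,64.5])):
    u=proj(c,np.array(X));print(nm,u.round(1),[(ce[j].round(1).tolist(),s[j,:5].tolist(),plane(c,ce[j],64.5).round(1).tolist()) for j in range(1,k) if s[j,4]>15 and np.hypot(*(ce[j]-u))<40])
```

```text
L [253.4 242. ] [([253.4, 240.9], [249, 222, 9, 38, 196], [551.0, 145.7, 64.5])]
R [303.5 241.3] [([303.4, 241.3], [300, 223, 8, 37, 220], [545.4, 117.2, 64.5])]
```

Emit:
{"fn": "jog_arm", "kwargs": {
  "increments": [1, 0, 31, 0, 0, 0, 0, 0, 31, 0, 0, 0, 0, 0, 0, 0, 0, 0, 0, 0, 0, 0, 0, 0]
}}

```text
t: 6.0
eef_pos: [548.3, 132.0, 42.0]
tcp_rot: [-0.0, 0.996, -0.093, 0.001]
force: [0.6, 1.0, 0.8]
opening: 59.9
gripper_force: 0.0
```

The third view agrees within 0.5 mm, and the arm is at the grasp pose. Now I close lightly.

Emit:
{"fn": "jog_arm", "kwargs": {
  "increments": [0, 0, 0.5, 0, 0, 0, 0, 0, 0, 0, 0, 0, 0, 0, 0, 0, 0, 0, 0, 0, 0, 0, 0, 0, 0, 0, 0, 0, 0, 0],
  "jaw": 28.5
}}

```text
t: 6.62
eef_pos: [548.0, 131.6, 40.7]
tcp_rot: [-0.0, 0.996, -0.093, 0.001]
force: [-0.2, -0.7, 5.4]
opening: 28.2
gripper_force: 5.6
```

Emit:
{"fn": "jog_arm", "kwargs": {
  "increments": [0, 0, 0, 0, 0, 0, 0, 0, 0, 0, 0, 0, 0, 0, 0, 0, 0, 0]
}}

```text
t: 7.0
eef_pos: [548.0, 131.6, 40.6]
tcp_rot: [-0.0, 0.996, -0.093, 0.0]
force: [-0.3, -0.6, 5.4]
opening: 28.6
gripper_force: 5.6
```

```bash
python3 snap.py w8
```

Run:
```python
import cv2
a=cv2.imread('pics/w8.png')[130:330,180:380];cv2.imwrite('pics/w8c.png',cv2.resize(a,(600,600),interpolation=cv2.INTER_CUBIC))
```

```text
(no output)
```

View pics/w8c.png

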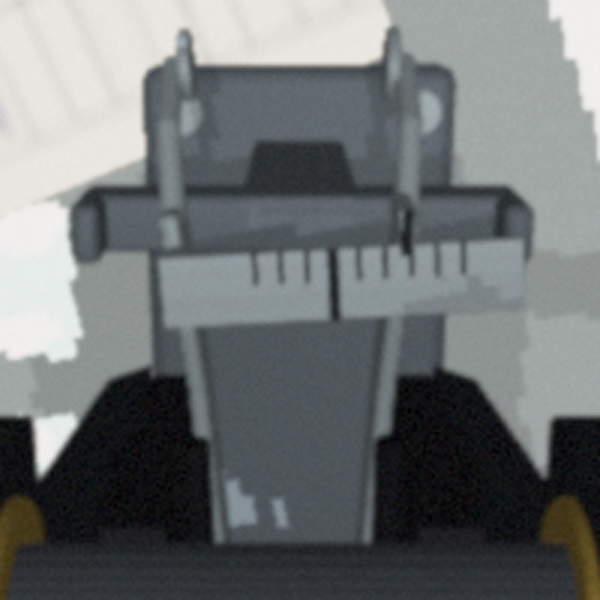

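The crop shows both pads on the flats, the pointer at about (406,225) and the long line's front at (334,248). With ticks about 27 px apart the gap is about 27 mm, still well open. Now I lift straight up.

Emit:
{"fn": "jog_arm", "kwargs": {
  "increments": [0, 0, -12, 0, 0, 0, 0, 0, -25, 0, 0, 0, 0, 0, -33, 0, 0, 0, 0, 0, 0, 0, 0, 0, 0, 0, 0, 0, 0, 0]
}}

```text
t: 7.68
eef_pos: [546.9, 131.8, 109.8]
tcp_rot: [0.0, 0.996, -0.093, -0.001]
force: [0.9, 0.8, -1.6]
opening: 28.8
gripper_force: 4.0
```

```bash
python3 snap.py w9
```

Run:
```python
import cv2
a=cv2.imread('pics/w9.png')[130:330,180:380];cv2.imwrite('pics/w9c.png',cv2.resize(a,(600,600),interpolation=cv2.INTER_CUBIC))
```

```text
(no output)
```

View pics/w9c.png

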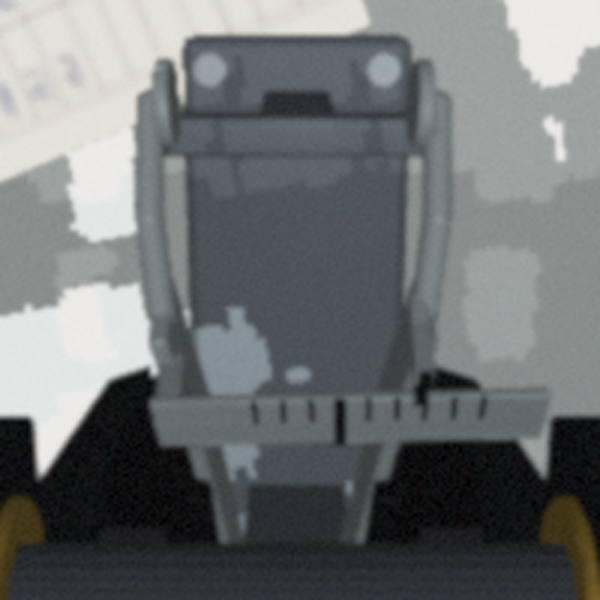

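The crop shows the tweezers pitched about 30° nose-up between the pads. The scale moved from crop row 248 to 395, and the discs are now at (163,100) and (427,100). The heavy heel slipped down under the light grip. I'll check whether it is still drifting.

Emit:
{"fn": "jog_arm", "kwargs": {
  "increments": [0, 0, 0, 0, 0, 0, 0, 0, 0, 0, 0, 0, 0, 0, 0, 0, 0, 0, 0, 0, 0, 0, 0, 0]
}}

```text
t: 8.22
eef_pos: [547.5, 131.7, 110.1]
tcp_rot: [0.0, 0.996, -0.093, -0.0]
force: [-0.2, 0.4, -1.6]
opening: 28.8
gripper_force: 4.0
```

```bash
python3 snap.py w10
```

Run:
```python
import cv2,numpy as np
g=[cv2.cvtColor(cv2.imread(f'pics/{n}.png'),cv2.COLOR_BGR2GRAY).astype(np.float32) for n in('w9','w10')]
for nm,(r0,r1,c0,c1) in {'scale':(256,284,228,366),'ldisc':(145,185,225,245),'rdisc':(145,185,315,335)}.items():
    print(nm,cv2.phaseCorrelate(g[0][r0:r1,c0:c1].copy(),g[1][r0:r1,c0:c1].copy()))
```

```text
scale ((0.01138032047691695, 0.09467796207460033), 0.9851733287175496)
ldisc ((0.12219582708211796, 0.17986446776648535), 0.9023406076431274)
rdisc ((-0.2919406556396602, 0.38460118869073057), 0.9158076128363609)
```

Stable at about 32°. I'll tighten slightly (gap still about 25 mm), turn the yaw to the bean's, then tilt the tool to bring the tweezers level.

Emit:
{"fn": "jog_arm", "kwargs": {
  "increments": [0, 0, 0, 0, 0, 0, 0, 0, 0, 0, 0, 0.08, 0, 0, -10, 0, 0, 0.08, 0, 0, -10, 0, 0, 0.08, 0, 0, 0, 0, 0, 0],
  "jaw": 27.2
}}

```text
t: 8.9
eef_pos: [548.0, 131.9, 130.8]
tcp_rot: [-0.0, 0.977, -0.211, 0.001]
force: [-0.8, 0.4, -0.6]
opening: 27.1
gripper_force: 5.4
```

Emit:
{"fn": "jog_arm", "kwargs": {
  "increments": [0, 0, 0, 0, -0.1, 0, 0, 0, 0, 0, -0.15, 0, 0, 0, 0, 0, -0.15, 0, 0, 0, 0, 0, -0.1, 0, 0, 0, 0, 0, -0.05, 0]
}}

```text
t: 9.52
eef_pos: [548.0, 130.4, 128.9]
tcp_rot: [-0.058, 0.94, -0.204, -0.266]
force: [-0.8, 0.5, -1.3]
opening: 27.2
gripper_force: 5.4
```

Emit:
{"fn": "jog_arm", "kwargs": {
  "increments": [0, 0, 0, 0, 0, 0, 0, 0, 0, 0, 0, 0, 0, 0, 0, 0, 0, 0]
}}

```text
t: 9.9
eef_pos: [547.2, 132.3, 130.6]
tcp_rot: [-0.057, 0.941, -0.203, -0.265]
force: [0.6, 0.0, -1.4]
opening: 26.9
gripper_force: 5.4
```

```bash
python3 snap.py w11
```

Run:
```python
import cv2,numpy as np
from station import arm, viewer, hand_in, get_obs
a=cv2.imread('pics/w11.png')[130:330,180:380]
sd=viewer.get_image('side');np.savez('pics/side1.npz',**sd);sc=viewer.get_image('scene');np.savez('pics/scene1.npz',**sc)
import sys;sys.path.insert(0,'.')
from h import *
o=get_obs();M=T_tool(o);g=M[:3,3]-18.7*M[:3,2];u,v=proj(cam(sd),g).astype(int);print(g,u,v)
b=sd['color'][v-50:v+50,u-50:u+50,::-1]
cv2.imwrite('pics/w11c.png',cv2.resize(np.hstack([cv2.resize(a,(400,400),interpolation=cv2.INTER_CUBIC),cv2.resize(b,(400,400),interpolation=cv2.INTER_CUBIC)]),(800,400)))
```

```text
[556.29353821 128.00549025 146.54594743] 297 225
```

View pics/w11c.png

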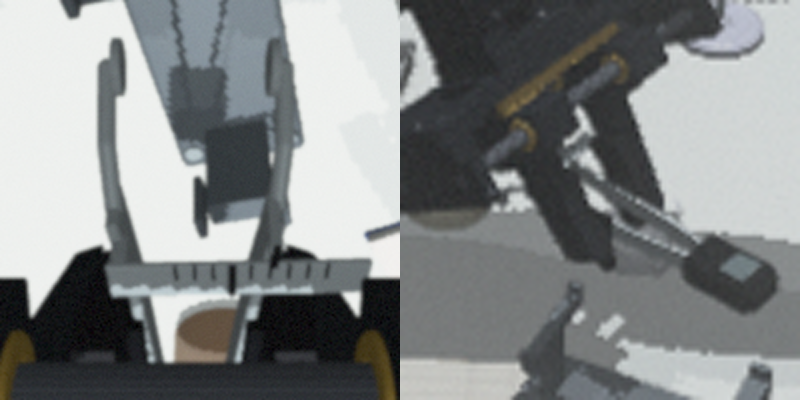

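Left: the discs at crop (118,60)/(275,65), with the pose between the pads unchanged. Right (side view): the heel at about (330,244) full-frame and the disc ends at about (291,212)/(273,224). I'll check numerically whether it is level now.

Create pose.py:
```python
from h import *
from scipy.optimize import least_squares
def tw(o,th,dx=0,dz=0,dy=0,dpsi=0):
    # tweezers pose from tool: tweezers frame x=tool x,y=-tool y,z=-tool z, pitch th nose-up in tool frame, pivot at grasp
    T=T_tool(o);B=T[:3,:3]@np.diag([1.,-1,-1]);Q=B@R.from_rotvec([0,-th,0]).as_matrix()@R.from_rotvec([0,0,dpsi]).as_matrix()
    return T[:3,3]+B@np.array([dx,dy,18.7+dz]),Q
if __name__=='__main__':
    d=np.load('pics/w11.npz');c=cam(d,d);sd=cam(np.load('pics/side1.npz'));sc=cam(np.load('pics/scene1.npz'))
    for deg in (20,25,30,35,40):
        p,Q=tw(d,np.radians(deg));f=lambda X,cc=c:proj(cc,p+Q@np.array(X,float)).round(0)
        print(deg,'nose up world deg',np.degrees(np.arcsin(Q[2,0])).round(1),'W discs',f((57,12.5,-16)),f((57,-12.5,-16)),'line',f((36.5,0,8)),'side heel',f((-73,0,0),sd),'discs',f((57,13,-16),sd),f((57,-13,-16),sd))
```

```bash
python3 pose.py
```

```text
20 nose up world deg -11.5 W discs [244. 149.] [315. 149.] line [280. 237.] side heel [329. 236.] discs [273. 228.] [281. 222.]
25 nose up world deg -6.5 W discs [243. 152.] [316. 152.] line [280. 245.] side heel [329. 238.] discs [272. 226.] [280. 219.]
30 nose up world deg -1.5 W discs [242. 157.] [318. 157.] line [280. 253.] side heel [329. 241.] discs [271. 224.] [279. 217.]
35 nose up world deg 3.5 W discs [240. 163.] [319. 163.] line [280. 263.] side heel [329. 244.] discs [270. 222.] [279. 215.]
40 nose up world deg 8.5 W discs [239. 171.] [321. 172.] line [280. 273.] side heel [328. 246.] discs [270. 219.] [279. 213.]
```

Discs and scale line in the wrist view, and the heel in the side view, both give a slip pitch of about 34.5°. The tweezers are now about 3° nose-up. Next I work out the remaining tilt, yaw and travel to a hover above the bean.

Create go.py:
```python
import sys
from h import *
from pose import tw
from station import arm, viewer, hand_in, get_obs
bean=np.array([float(x) for x in sys.argv[1:4]]);th=np.radians(float(sys.argv[4]));byaw=float(sys.argv[5])
o=get_obs();p,Q=tw(o,th);D=p+Q@np.array([57,0,-16.])
yaw=np.degrees(np.arctan2(Q[1,0],Q[0,0]));M=rot(o['tcp_rot'])
want=R.from_euler('ZYX',[byaw,0,0],degrees=True).as_matrix();dR=R.from_matrix(want@Q.T)
rv=M.inv().apply(dR.as_rotvec())
# tool rotates about TCP: disc moves too
tcp=np.array(o['eef_pos']);D2=tcp+dR.apply(D-tcp)
print('disc mid',D.round(1),'pitch',np.degrees(np.arcsin(Q[2,0])).round(1),'roll',np.degrees(Q[2,1]).round(1),'yaw',yaw.round(1))
print('rotvec tool',rv.round(3),'then translation in new tool axes',(dR*M).inv().apply(bean-D2).round(1),'without rot',M.inv().apply(bean-D).round(1),'world',(bean-D).round(1))
```

```bash
python3 go.py 565.1 -232.1 100 34.5 -24.5
```

```text
disc mid [608.9 104.2 133.6] pitch 3.0 roll 0.0 yaw -24.4
rotvec tool [ 0.001 -0.053  0.002] then translation in new tool axes [ 99.  324.  -31.6] without rot [101.8 324.4 -23.1] world [ -43.8 -336.3  -33.6]
```

Emit:
{"fn": "jog_arm", "kwargs": {
  "increments": [0, 0, 0, 0, -0.053, 0, 12, 40, -4, 0, 0, 0, 12, 40, -4, 0, 0, 0, 12, 40, -4, 0, 0, 0, 12, 40, -4, 0, 0, 0]
}}

```text
t: 10.68
eef_pos: [525.5, -35.2, 116.3]
tcp_rot: [-0.063, 0.933, -0.202, -0.29]
force: [1.2, -0.0, -0.8]
opening: 27.4
gripper_force: 5.4
```

Emit:
{"fn": "jog_arm", "kwargs": {
  "increments": [12, 40, -4, 0, 0, 0, 12, 40, -4, 0, 0, 0, 12, 40, -4, 0, 0, 0, 12, 40, -4, 0, 0, 0, 0, 0, 0, 0, 0, 0]
}}

```text
t: 11.3
eef_pos: [502.3, -204.7, 102.0]
tcp_rot: [-0.061, 0.933, -0.205, -0.29]
force: [-0.1, 1.0, -0.5]
opening: 27.5
gripper_force: 5.4
```

Emit:
{"fn": "jog_arm", "kwargs": {
  "increments": [0, 0, 0, 0, 0, 0, 0, 0, 0, 0, 0, 0, 0, 0, 0, 0, 0, 0]
}}

```text
t: 11.68
eef_pos: [504.2, -198.6, 102.3]
tcp_rot: [-0.063, 0.934, -0.201, -0.29]
force: [-0.2, 0.2, -0.8]
opening: 27.3
gripper_force: 5.4
```

```bash
python3 go.py 565.1 -232.1 100 34.5 -24.5; python3 snap.py w12; python3 bean2.py >/dev/null
```

Run:
```python
import sys
sys.path.insert(0,'.')
from bean2 import *
d=np.load('pics/w12.npz');c=cam(d,d);print(proj(c,[565.1,-232.1,55]))
cv2.imwrite('pics/w12c.png',cv2.resize(d['color'][100:320,170:390,::-1],(600,600),interpolation=cv2.INTER_CUBIC))
```

```text
disc mid [ 565.8 -226.4  101.7] pitch -0.0 roll 0.0 yaw -24.3
rotvec tool [0.001 0.001 0.003] then translation in new tool axes [2.4 5.2 0.4] without rot [2.4 5.4 0.4] world [-0.7 -5.7 -1.7]
[292.87913041  82.2050481 ]
```

View pics/w12c.png

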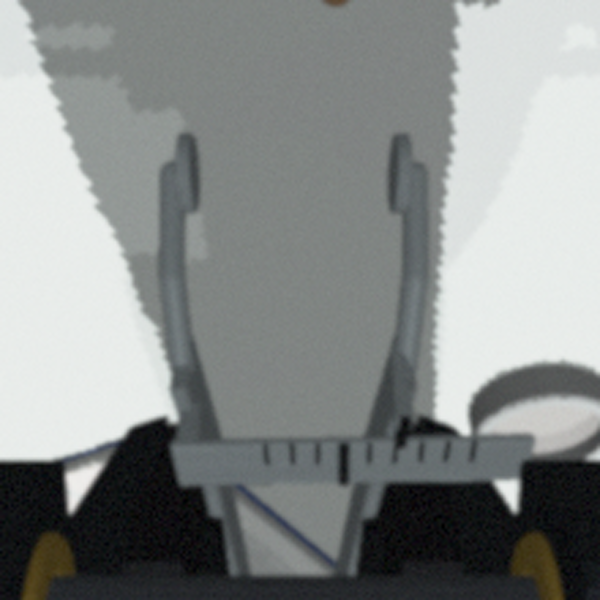

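The crop shows the discs at full-frame about (239,163) and (317,163), so the pitch is unchanged, and the bean is just above the crop. That makes 12 pictures viewed, over the limit of 10, so from here I work only with numbers. Next: sideways correction, then re-measure the bean from this oblique view.

Emit:
{"fn": "jog_arm", "kwargs": {
  "increments": [2.4, 5.2, 0, 0, 0, 0, 0, 0, 0, 0, 0, 0, 0, 0, 0, 0, 0, 0]
}}

```text
t: 12.1
eef_pos: [503.4, -205.5, 100.7]
tcp_rot: [-0.063, 0.933, -0.202, -0.29]
force: [-0.4, 0.3, -0.4]
opening: 27.1
gripper_force: 5.4
```

```bash
python3 go.py 565.1 -232.1 100 34.5 -24.5; python3 snap.py w13
```

Run:
```python
from bean2 import *
x=bean(['w12','w13'],(565.1,-232.1,55));bean(['w1','w2','w3','w13'],x)
```

```text
disc mid [ 564.9 -233.5  100.1] pitch -0.0 roll -0.0 yaw -24.4
rotvec tool [0.001 0.001 0.001] then translation in new tool axes [-0.2 -1.4  0.3] without rot [-0.3 -1.3  0.3] world [ 0.2  1.4 -0.1]
bean [ 565.1 -232.3   55.3] [0.02 0.02]
len 15.6 yaw deg -25.4 semi px [ 9.6 18.3]
len 15.8 yaw deg -25.1 semi px [ 9.2 18.2]
bean [ 565.  -232.1   55. ] [0.19 0.07 0.14 0.18]
len 13.7 yaw deg -24.3 semi px [3.3 6.6]
len 14.1 yaw deg -24.8 semi px [4.7 9.8]
len 14.6 yaw deg -24.2 semi px [4.8 9.5]
len 15.9 yaw deg -25.1 semi px [ 9.2 18.2]
```

```bash
python3 go.py 565.1 -232.2 72 34.5 -24.8
```

```text
disc mid [ 564.9 -233.3  100.1] pitch -0.0 roll 0.0 yaw -24.4
rotvec tool [0.004 0.001 0.005] then translation in new tool axes [15.7 -1.5 23.4] without rot [15.7 -1.1 23.3] world [  0.2   1.1 -28.1]
```

Emit:
{"fn": "jog_arm", "kwargs": {
  "increments": [8, -1.5, 12, 0.004, 0, 0.005, 8, 0, 11.5, 0, 0, 0, 0, 0, 0, 0, 0, 0, 0, 0, 0, 0, 0, 0]
}}

```text
t: 12.65
eef_pos: [503.8, -204.0, 72.1]
tcp_rot: [-0.064, 0.933, -0.205, -0.29]
force: [-0.3, -0.1, -1.1]
opening: 27.1
gripper_force: 5.4
```

```bash
python3 go.py 565.1 -232.2 55.3 34.5 -24.8; python3 snap.py w14
```

Run:
```python
from bean2 import *
bean(['w13','w14'],(565.1,-232.2,55))
d=np.load('pics/w14.npz');c=cam(d,d)
from pose import tw
p,Q=tw(d,np.radians(34.5));print('pred discs in',proj(c,p+Q@np.array([57,12.5,-16])),proj(c,p+Q@np.array([57,-12.5,-16])),'outer faces')
g=cv2.cvtColor(d['color'],cv2.COLOR_RGB2GRAY)
for r in (154,158,162,166): print(r,g[r,222:340:1].tolist())
```

```text
disc mid [ 565.2 -232.3   71.5] pitch -0.1 roll 0.0 yaw -24.8
rotvec tool [-0.     0.001  0.   ] then translation in new tool axes [ 9.1 -0.1 13.5] without rot [ 9.1 -0.1 13.4] world [ -0.1   0.1 -16.2]
bean [ 565.2 -232.4   55.6] [0.01 0.01]
len 15.8 yaw deg -25.1 semi px [ 9.2 18.2]
len 16.2 yaw deg -24.5 semi px [11.  19.3]
pred discs in [240.34835888 162.6818026 ] [319.11309522 162.79424045] outer faces
154 [134, 138, 133, 136, 134, 137, 135, 135, 138, 137, 137, 129, 115, 102, 95, 97, 91, 82, 72, 81, 112, 131, 136, 133, 136, 133, 135, 133, 135, 133, 136, 134, 134, 135, 133, 133, 135, 136, 134, 135, 135, 135, 135, 135, 135, 134, 134, 132, 134, 136, 134, 136, 135, 136, 133, 135, 132, 131, 132, 134, 136, 135, 132, 135, 136, 135, 135, 136, 134, 136, 134, 134, 135, 136, 135, 134, 136, 136, 136, 134, 133, 131, 136, 134, 133, 136, 134, 136, 136, 133, 126, 97, 76, 74, 89, 96, 96, 96, 107, 119, 132, 133, 136, 136, 135, 133, 135, 135, 135, 132, 133, 134
[... 1089 characters left out ...]
111, 111, 111, 106, 104, 104, 103, 101, 101, 112, 129, 133, 133, 135, 134, 135, 135, 135, 135, 133, 133, 136, 153]
166 [138, 134, 137, 136, 135, 136, 114, 99, 101, 104, 106, 108, 107, 111, 114, 114, 110, 96, 76, 71, 84, 113, 129, 138, 136, 134, 136, 133, 135, 137, 134, 135, 135, 135, 136, 135, 135, 134, 133, 135, 132, 132, 133, 135, 135, 133, 137, 135, 134, 133, 136, 135, 134, 133, 136, 133, 135, 134, 134, 134, 134, 134, 134, 135, 135, 134, 137, 133, 135, 136, 136, 134, 137, 136, 136, 135, 134, 133, 137, 137, 133, 131, 134, 136, 135, 134, 133, 134, 133, 118, 98, 73, 69, 84, 104, 111, 115, 114, 109, 104, 106, 108, 103, 105, 107, 124, 132, 135, 135, 135, 135, 136, 136, 138, 136, 135, 138, 144]
```

The inner disc edges give a disc midpoint 0.8 mm toward tool -y of the model, so I correct that while descending to bean height.

Emit:
{"fn": "jog_arm", "kwargs": {
  "increments": [4.5, 0.7, 7, 0, 0, 0, 4.5, 0, 6.5, 0, 0, 0, 0, 0, 0, 0, 0, 0, 0, 0, 0, 0, 0, 0]
}}

```text
t: 13.2
eef_pos: [503.4, -204.5, 56.1]
tcp_rot: [-0.064, 0.933, -0.205, -0.29]
force: [-0.2, 0.5, 0.1]
opening: 27.1
gripper_force: 5.4
```

```bash
python3 go.py 565.1 -232.2 55.4 34.5 -24.8; python3 snap.py w15
```

Create chk.py:
```python
import sys
from bean2 import *
n=sys.argv[1]
d=np.load(f'pics/{n}.npz');c=cam(d,d);g=cv2.cvtColor(d['color'],cv2.COLOR_RGB2GRAY)
h=cv2.cvtColor(d['color'],cv2.COLOR_RGB2HSV).astype(int);m=((h[...,0]<22)&(h[...,1]>80)&(h[...,2]>30)).astype(np.uint8);m[:100]=0;m[240:]=0
k,l,s,ce=cv2.connectedComponentsWithStats(m);i=1+np.argmax(s[1:,4]);print('bean',s[i],ce[i].round(1))
dark=((g<90)&(m==0)).astype(np.uint8);dark[:120]=0;dark[220:]=0;dark[:,:225]=0;dark[:,335:]=0
k,l,s,ce=cv2.connectedComponentsWithStats(dark)
for j in range(1,k):
    if s[j,4]>20: print('dark',s[j],ce[j].round(1))
# scale row: dark pixels in strip rows
for r in range(252,284,3): print(r,''.join('%4d'%v for v in g[r,236:346:2]))
```

```bash
python3 chk.py w15
```

```text
disc mid [ 564.7 -232.8   55.4] pitch -0.1 roll 0.0 yaw -24.8
rotvec tool [-0.     0.001  0.   ] then translation in new tool axes [ 0.1 -0.7  0. ] without rot [ 0.1 -0.7 -0. ] world [ 0.4  0.6 -0. ]
bean [266 143  25  40 769] [278.1 162.4]
dark [269 120  19  16 214] [277.7 126.2]
dark [267 142  22  13  34] [277.1 146.1]
dark [236 150   7  26  77] [240.2 160.6]
dark [313 150   6  27  73] [314.3 161.3]
252   90  89  89  82  72  72  85 129 134 137 134 136 136 134 133 136 136 136 136 137 134 134 136 135 134 136 137 136 135 135 135 135 137 135 130  85  70  67  71  78  82  69  81 106  90 103 124 130 143 198 227 234 238 239 239
255   85  86  85  83  68  70  76 115 135 133 136 136 138 135 136 137 134 137 134 133 134 136 133 138 135 135 135 135 137 135 134 134 136 136 115  71  68  69  83  89  70  16  51  60  20  19  26  37  66 153 218 232 238 238 239
258   83  88  85  81  67  70  71  94 130 136 134 135 136 133 135 132 135 137 135 134 134 136 134 136 135 135 
[... 1215 characters left out ...]
3 111 113 111 110 113 115
276   98 113 110 110 111 111 114 111 114 114 114 115 116 114 115 115 115 115 118 120 122 123 121 120 119 117 119 119 117  72  35  96 103 100 102 105 108 107  89  88  85  86  86  82  87  89  85  87  92  88  86  89  86  88  79
279   28  34  32  30  71 107 103  85  71  77 120 132 132 133 133 131 131 134 133 133 134 133 132 132 136 134 137 136 134 131 130 120  77  66  83 104 109  72  12  10  20   8  17  15  13  18  18  14  18  20  18  13  23   6  26
282    7  14  10  17  39 103 111  94  75  72 115 137 134 133 137 137 133 135 134 134 132 132 136 133 134 136 139 137 133 133 133 104  68  69  91 112 100  40  18  12  18  10  12  22  13  15  13  11  14  19  22  19  13  19  20
```

The bean at (278.1,162.4) sits between inner disc edges at about 243 and 313 (mid 278) on nearly the same row. The pointer is 20.8 px from the line at 9.6 px per 4 mm, so the gap is about 24.7 mm. I'll squeeze in steps, reading the pointer at full resolution.

Emit:
{"fn": "jog_arm", "kwargs": {
  "increments": [0, 0, 0, 0, 0, 0, 0, 0, 0, 0, 0, 0, 0, 0, 0, 0, 0, 0, 0, 0, 0, 0, 0, 0],
  "jaw": 23.6
}}

```text
t: 13.75
eef_pos: [503.4, -204.5, 56.2]
tcp_rot: [-0.064, 0.933, -0.205, -0.29]
force: [-0.6, 0.8, -0.7]
opening: 23.7
gripper_force: 11.3
```

```bash
python3 snap.py w16; sed -i 's/^for r in range(252.*$/for r in range(250,272,2): print(r,"".join("%4d"%v for v in g[r,280:320]))/' chk.py; python3 chk.py w16;python3 go.py 565.1 -232.2 55.4 34.5 -24.8
```

```text
bean [266 143  25  40 763] [278.1 162.2]
dark [269 120  19  16 215] [277.7 126. ]
dark [266 142  17  17  28] [271.6 147.4]
dark [248 150   5  21  36] [250.6 158.2]
dark [303 150   5  24  46] [304.  160.3]
250  138 137 136 137 135 137 136 135 136 135 137 135 135 134 135 136 134 136 133 116  86  71  65  70  73  77  86  90  87  88  90 105 121 131 134 135 135 136 134 137
252  134 136 136 135 135 136 132 135 136 135 135 135 134 137 136 134 137 136 126 103  79  66  66  69  71  82  87  80  73  67  75  97 121 132 135 137 137 134 122  99
254  136 134 135 135 135 133 135 137 136 136 134 136 135 134 135 136 136 130 117  93  71  67  67  69  76  90  87  61  32  26  45  84 105 109 110 108 110 108  94  69
256  133 137 131 136 135 134 136 137 138 134 135 136 136 135 134 134 136 128 108  80  70  66  65  73  84  87  72  46  24  19  36  52  48  36  36  27  28  36  30  27
258  137 135 136 134 135 136 137 135 135 134 135 136 136 135 136 135 133 123  97  74  70  64  68
[... 558 characters left out ...]
5 113
266  115 113 115 108  89  67  88 110 114 115 116 116 114 110  84  68  97 109 115 113 116 107  82  47  22  40  81 102 112 114 114 111 100  73  74  99 112 115 111 113
268  115 113 114 111  90  67  86 111 113 115 112 114 111  98  75  73  96 112 114 115 112 104  80  40  25  46  88 108 115 114 113 107  93  72  83 105 113 113 117 112
270  117 113 114 109  96  85  95 112 115 114 114 114 115 106  89  88 102 115 115 112 109  99  66  31  21  52  91 113 112 114 113 111  93  78  97 110 114 115 113 114
disc mid [ 564.7 -232.8   55.5] pitch -0.0 roll 0.0 yaw -24.8
rotvec tool [-0.     0.001  0.   ] then translation in new tool axes [ 0.1 -0.8  0.1] without rot [ 0.1 -0.7  0.1] world [ 0.4  0.6 -0.1]
```

Pointer tip about 2.5 px (roughly 1 mm of gap) to the right of the long line. I squeeze about 0.5 mm more.

Emit:
{"fn": "jog_arm", "kwargs": {
  "increments": [0, 0, 0, 0, 0, 0, 0, 0, 0, 0, 0, 0, 0, 0, 0, 0, 0, 0, 0, 0, 0, 0, 0, 0, 0, 0, 0, 0, 0, 0],
  "jaw": 23.1
}}

```text
t: 14.42
eef_pos: [503.4, -204.4, 56.1]
tcp_rot: [-0.064, 0.933, -0.205, -0.29]
force: [0.2, -1.0, 0.0]
opening: 23.4
gripper_force: 12.0
```

```bash
python3 snap.py w17; python3 chk.py w17
```

Run:
```python
from station import arm, viewer, hand_in, get_obs
import numpy as np
q=[]
for i in range(4):
    viewer.get_image('wrist');o=get_obs();q.append((o['opening'],o['gripper_force']))
print(np.round(q,2))
```

```text
bean [266 143  25  40 768] [278.1 162.3]
dark [269 120  18  16 221] [277.6 126.2]
dark [267 142  22  13  32] [277.  146.1]
dark [249 150   5  22  39] [252.1 158. ]
dark [302 150   4  25  35] [302.5 159.5]
250  136 137 135 135 136 136 133 137 136 137 135 137 132 135 137 136 134 130 116  90  71  68  71  68  78  89  91  90  87  92 101 120 132 135 135 136 133 137 132 132
252  135 137 135 136 135 135 135 132 139 136 136 137 137 134 134 136 138 129 106  79  68  64  63  69  84  84  75  65  69  80  98 124 132 133 135 137 136 131 107  91
254  134 136 137 136 134 136 134 134 137 135 136 137 134 135 137 136 133 125  96  72  66  68  65  75  92  79  50  22  32  56  83 100 109 109 109 108 108 108  84  49
256  135 134 137 136 134 137 137 135 134 138 137 136 137 133 134 136 129 112  82  69  67  66  72  80  88  68  35  22  32  53  56  39  30  30  31  27  29  36  36  21
258  137 134 134 136 134 136 135 132 136 134 133 135 133 136 134 133 125 101  73  65  66  69  79 
[... 418 characters left out ...]
 113  97  77  78 101 112 115 116 116 116 111  87  71  95 111 116 116 115 111  94  65  24  16  45  84 107 118 115 114 112  89  72  96 111 118 114
266  117 114 113 113 113  97  77  77 101 111 115 116 115 115 109  84  69  89 111 116 113 115 110  84  53  25  34  65  95 109 114 116 113 109  83  63  90 110 114 113
268  116 115 115 115 112  96  72  78 102 111 115 116 113 113 105  82  67  90 109 113 113 111 107  80  47  24  44  80 106 113 112 110 109  97  72  68  99 111 114 114
270  114 118 114 113 114 102  86  86 104 115 119 114 114 114 108  91  85  99 112 116 114 112 108  77  43  20  49  89 110 114 114 114 111  98  82  90 104 113 114 115
[[23.   12.  ]
 [22.9  12.  ]
 [23.57 12.  ]
 [23.01 12.  ]]
```

Difference is now about 0.6 px (about 0.25 mm of gap). One last small squeeze, then a stability check.

Emit:
{"fn": "jog_arm", "kwargs": {
  "increments": [0, 0, 0, 0, 0, 0, 0, 0, 0, 0, 0, 0, 0, 0, 0, 0, 0, 0, 0, 0, 0, 0, 0, 0, 0, 0, 0, 0, 0, 0],
  "jaw": 22.95
}}

```text
t: 15.3
eef_pos: [503.4, -204.5, 56.1]
tcp_rot: [-0.064, 0.933, -0.205, -0.29]
force: [-0.8, -0.9, -0.0]
opening: 23.1
gripper_force: 12.2
```

```bash
python3 snap.py w18
```

Create fin.py:
```python
import sys
from h import *
for n in sys.argv[1:]:
    g=cv2.cvtColor(np.load(f'pics/{n}.npz')['color'],cv2.COLOR_RGB2GRAY).astype(float)
    def cen(r,a,b,bg): w=np.clip(bg-g[r,a:b],0,None);return (w*np.arange(a,b)).sum()/w.sum()
    L=[(r,cen(r,302,310,95)) for r in range(266,272)];k=np.polyfit(*zip(*L),1)
    P=[(r,cen(r,302,311,75)) for r in (261,262,263)]
    e=[]
    for r in range(156,170):
        row=g[r]; # half-level inner edges at 103
        a=np.argmin(row[240:262])+240;b=np.argmin(row[294:322])+294
        l=next((x-1+(103-row[x-1])/(row[x]-row[x-1]) for x in range(a+1,a+10) if row[x]>103),np.nan);q=next((x+1-(103-row[x+1])/(row[x]-row[x+1]) for x in range(b-1,b-10,-1) if row[x]>103),np.nan)
        e.append((l,q))
    e=np.nanmedian(e,0);print(n,'line@262.5',np.polyval(k,262.5).round(2),'slope',k[0].round(2),'pointer',[round(float(p[1]),2) for p in P],'inner edges',e.round(1),'mid',e.mean().round(1),'sep',(e[1]-e[0]).round(1))
```

```bash
python3 fin.py w15 w16 w17 w18; python3 go.py 565.1 -232.2 55.4 34.5 -24.8
```

```text
w15 line@262.5 nan slope nan pointer [nan, nan, 305.0] inner edges [242.6 311.8] mid 277.2 sep 69.3
w16 line@262.5 304.32 slope -0.08 pointer [307.88, 307.51, 306.6] inner edges [252.5 302.2] mid 277.3 sep 49.7
w17 line@262.5 305.6 slope -0.1 pointer [306.96, 306.29, 305.96] inner edges [254.  300.8] mid 277.4 sep 46.8
w18 line@262.5 306.32 slope -0.15 pointer [306.73, 306.1, 305.95] inner edges [254.3 300.3] mid 277.3 sep 46.0
disc mid [ 564.7 -232.8   55.5] pitch -0.0 roll 0.0 yaw -24.8
rotvec tool [-0.     0.001  0.   ] then translation in new tool axes [ 0.1 -0.8  0.1] without rot [ 0.1 -0.7  0. ] world [ 0.4  0.6 -0.1]fin.py:5: RuntimeWarning: invalid value encountered in scalar divide
  def cen(r,a,b,bg): w=np.clip(bg-g[r,a:b],0,None);return (w*np.arange(a,b)).sum()/w.sum()
```

The pointer (306.0) now stands on the line (306.1), and the disc mid (277.3) is close to the bean (278.1). One check remains. The apparent disc spacing hints that the tweezers may also have slid along the fingers when they pitched. The tick spacing in w8 (known pose) against w15 gives the true depth.

Run:
```python
from h import *
from pose import tw
from scipy.signal import find_peaks
def ticks(n,r0,r1,a,b):
    out=[]
    g=cv2.cvtColor(np.load(f'pics/{n}.npz')['color'],cv2.COLOR_RGB2GRAY).astype(float)
    # follow strip tilt by per-row detection
    for r in range(r0,r1):
        p=120-g[r,a:b];pk,_=find_peaks(p,prominence=18)
        xs=[]
        for k in pk:
            s=slice(max(k-2,0),k+3);w=np.clip(p[s]-p[s].min(),0,None);xs.append(a+(w*np.arange(s.start,s.start+len(w))).sum()/w.sum())
        out.append((r,np.round(xs,1).tolist()))
    return out
for n,r0,r1,a,b in (('w8',216,225,255,342),('w9',263,271,255,346),('w15',264,271,258,342),('w18',264,270,270,345)):
    for t in ticks(n,r0,r1,a,b)[::2]: print(n,t)
# disc inner edges in w8: dark strip profile
g=cv2.cvtColor(np.load('pics/w8.npz')['color'],cv2.COLOR_RGB2GRAY)
for r in (142,146,150,154): print(r,g[r,232:252].tolist(),g[r,302:322].tolist())
for n in('w8','w15'):
    d=np.load(f'pics/{n}.npz');c=cam(d,d)
    for th in((0,) if n=='w8' else (28,31,34.5)):
        p,Q=tw(d,np.radians(th))
        for X in((57,0,-16),(36.5,0,8.7)):
            q=np.linalg.inv(c[1])@np.append(p+Q@np.array(X,float),1);print(n,th,X,'Z',q[2].round(1),'row',(215.03+336.36*q[1]/q[2]).round(1))
d=np.load('pics/w15.npz');q=np.linalg.inv(cam(d,d)[1])@np.array([565.1,-232.2,55.3,1]);print('bean Z',q[2],'row',215.03+336.36*q[1]/q[2])
```

```text
w8 (216, [264.1, 273.0, 281.8, 290.5, 299.0, 307.8, 316.6, 325.4, 334.1])
w8 (218, [264.5, 273.1, 281.8, 290.5, 299.1, 308.0, 316.9, 325.5, 334.0])
w8 (220, [264.7, 273.1, 281.9, 290.7, 299.4, 308.1, 316.8, 325.4, 334.0])
w8 (222, [264.8, 273.4, 281.9, 290.7, 299.4, 308.1, 316.8, 325.9])
w8 (224, [264.7, 273.4, 281.9, 290.9])
w9 (263, [264.1, 273.8, 283.0, 292.7, 302.4, 312.0, 320.2, 331.1, 340.8])
w9 (265, [264.1, 273.9, 283.4, 292.8, 302.5, 312.0, 320.7, 330.9, 340.5])
w9 (267, [264.7, 273.9, 283.4, 292.9, 302.5, 311.9, 321.1, 330.8, 340.2])
w9 (269, [264.9, 274.1, 283.5, 292.9, 302.4, 311.8, 320.9, 330.6, 339.8])
w15 (264, [267.1, 276.6, 286.0, 295.6, 305.1, 315.4, 324.2, 333.7])
w15 (266, [267.1, 276.9, 286.1, 295.6, 304.9, 314.5, 323.9, 333.4])
w15 (268, [267.4, 276.8, 286.1, 295.6, 304.9, 314.3, 323.8, 333.0])
w15 (270, [267.7, 277.0, 285.9, 295.6])
w18 (264, [277.4, 287.0, 296.4, 305.9, 315.4, 324.8, 334.5])
w18 (266, [277.4, 286.9, 296.3, 305.7, 315.1, 324.7, 334.0])
w18 (268, [277.5, 286.9, 296.1, 305.5, 314.9, 324.2, 333.6, 342.9])
142 [229, 231, 228, 231, 231, 226, 203, 17
[... 418 characters left out ...]
, 146, 125, 93, 113, 173, 210, 211, 206, 205, 205, 210] [211, 190, 170, 153, 131, 98, 86, 112, 136, 148, 142, 125, 109, 109, 107, 112, 126, 139, 147, 147]
154 [84, 90, 101, 105, 108, 109, 109, 124, 144, 148, 135, 105, 78, 72, 73, 70, 73, 75, 72, 76] [76, 74, 74, 75, 72, 72, 83, 115, 138, 147, 139, 125, 110, 109, 109, 103, 94, 84, 85, 83]
w8 0 (57, 0, -16) Z 140.6 row 150.1
w8 0 (36.5, 0, 8.7) Z 122.3 row 212.8
w15 28 (57, 0, -16) Z 112.5 row 155.0
w15 28 (36.5, 0, 8.7) Z 108.7 row 251.6
w15 31 (57, 0, -16) Z 109.8 row 158.2
w15 31 (36.5, 0, 8.7) Z 107.7 row 257.1
w15 34.5 (57, 0, -16) Z 106.8 row 162.7
w15 34.5 (36.5, 0, 8.7) Z 106.6 row 263.9
bean Z 106.79814720541697 row 162.30495757374246
```

Tick spacing and disc spacing both put the discs about 6 mm too deep along the fingers, so the tweezers also slid toward the fingertips when they pitched. To keep the order right I reopen slightly, back off 6 mm along the tool axis so the discs come up level with the bean, and squeeze again.

Emit:
{"fn": "jog_arm", "kwargs": {
  "increments": [0, 0, 0, 0, 0, 0, 0, 0, 0, 0, 0, 0, 0, 0, 0, 0, 0, 0],
  "jaw": 27.0
}}

```text
t: 15.72
eef_pos: [503.4, -204.5, 56.1]
tcp_rot: [-0.064, 0.933, -0.205, -0.29]
force: [0.9, -0.6, -1.2]
opening: 26.8
gripper_force: 5.7
```

```bash
python3 snap.py w19; python3 chk.py w19 | grep -v '^2'
```

```text
bean [266 143  25  40 766] [278.  162.3]
dark [269 120  19  16 216] [277.7 126.2]
dark [267 142  14  12  22] [271.9 146.1]
dark [237 150   6  26  70] [240.7 161. ]
dark [312 150   6  27  78] [313.5 162.1]
```

Emit:
{"fn": "jog_arm", "kwargs": {
  "increments": [0.4, 0.1, -3, 0, 0, 0, 0.3, 0.1, -3, 0, 0, 0, 0, 0, 0, 0, 0, 0, 0, 0, 0, 0, 0, 0]
}}

```text
t: 16.27
eef_pos: [506.9, -206.3, 60.7]
tcp_rot: [-0.064, 0.933, -0.205, -0.29]
force: [-0.1, 0.0, -0.3]
opening: 27.0
gripper_force: 5.7
```

```bash
python3 snap.py w20; python3 chk.py w20| grep -v '^2'; python3 fin.py w19 w20 2>/dev/null
```

Run:
```python
from bean2 import *
bean(['w14','w20'],(565.1,-232.2,55))
for n in('w13','w14','w15','w20'):
    d=np.load(f'pics/{n}.npz');c=cam(d,d);q=np.linalg.inv(c[1])@np.array([565.1,-232.2,55.3,1]);g=d['color'].astype(int);r=int(round(215.03+336.36*q[1]/q[2]))
    w=[(g[r+k,240:320,0]-g[r+k,240:320,2]>22).sum() for k in range(-6,7)];print(n,'Z',q[2].round(1),'bean width px',max(w),'expect',(9*336.4/q[2]).round(1))
```

```text
bean [266 144  24  38 673] [277.4 162.3]
dark [269 120  17  17 228] [277.1 126.9]
dark [267 143  22  13  38] [277.5 147.8]
dark [237 150   6  26  72] [240.7 160.7]
dark [312 150   7  27  78] [313.7 161.8]
w19 line@262.5 nan slope nan pointer [nan, nan, nan] inner edges [243.1 311.2] mid 277.2 sep 68.2
w20 line@262.5 nan slope nan pointer [nan, nan, 306.0] inner edges [243.1 311.2] mid 277.2 sep 68.1
bean [ 565.2 -232.4   55.6] [0.01 0.01]
len 16.2 yaw deg -24.5 semi px [11.  19.3]
len 16.6 yaw deg -24.7 semi px [11.4 18.9]
w13 Z 135.8 bean width px 20 expect 22.3
w14 Z 117.2 bean width px 23 expect 25.8
w15 Z 106.8 bean width px 25 expect 28.3
w20 Z 112.8 bean width px 24 expect 26.8
```

Discs and bean stay aligned in the image (mid 277.2 vs bean 277.4, rows within 1 px), and the bean's depth of 112.8 now matches the discs'. Squeeze again.

Emit:
{"fn": "jog_arm", "kwargs": {
  "increments": [0, 0, 0, 0, 0, 0, 0, 0, 0, 0, 0, 0, 0, 0, 0, 0, 0, 0, 0, 0, 0, 0, 0, 0, 0, 0, 0, 0, 0, 0],
  "jaw": 22.95
}}

```text
t: 16.95
eef_pos: [506.9, -206.3, 60.7]
tcp_rot: [-0.064, 0.933, -0.205, -0.29]
force: [-0.5, 0.9, -1.0]
opening: 22.7
gripper_force: 12.2
```

Emit:
{"fn": "jog_arm", "kwargs": {
  "increments": [0, 0, 0, 0, 0, 0, 0, 0, 0, 0, 0, 0, 0, 0, 0, 0, 0, 0]
}}

```text
t: 17.32
eef_pos: [506.9, -206.3, 60.7]
tcp_rot: [-0.064, 0.933, -0.205, -0.29]
force: [-0.1, -0.5, -0.9]
opening: 22.7
gripper_force: 12.2
```

```bash
python3 snap.py w21; python3 chk.py w21 | grep -v '^25'; python3 fin.py w18 w21
```

```text
bean [266 144  23  38 677] [277.4 162.3]
dark [269 120  17  17 229] [277.1 126.8]
dark [266 143  22  16  36] [275.7 148. ]
dark [250 150   4  20  28] [252.5 157.3]
dark [301 150   5  22  39] [302.1 159.2]
260  124 124 125 124 130 132 129 131 131 133 129 132 130 133 130 126 106  85  71  67  72  78  89  94  68  34  22  14  16  31  29  31  31  30  28  24  30  27  32  31
262   99 100  97  97 102  97  98  95  98  99  99 100 104  98  99 100  93  90  93  93  91  94  94  88  63  30  22  30  61  78  90  87  88  87  85  83  83  86  90  87
264  114 116 117 115 118 113  87  73  96 113 118 113 116 116 112 104  80  82 103 111 116 115 118 106  79  39  24  44  89 107 113 115 116 112  99  79  79 102 113 114
266  109 114 113 115 112 108  84  65  92 111 115 112 117 117 110  95  72  84 104 113 114 113 113  98  70  34  21  47  90 108 114 115 117 109  88  62  84 108 113 116
268  115 116 112 113 114 106  80  67  93 108 116 115 114 114 110  89  63  88 109 112 115 114 111  93  60  29  29  60  94 109 113 114 113 106  82  62  86 110 113 113
270  117 116 115 116 116 108  91  85 100 113 117 118 116 115 110  93  84  91 112 113 115 116 109  86  47  22  35  72 102 113 111 115 114 106  84  79  98 113 110 116
w18 line@262.5 306.32 slope -0.15 pointer [306.73, 306.1, 305.95] inner edges [254.3 300.3] mid 277.3 sep 46.0
w21 line@262.5 306.31 slope -0.15 pointer [306.76, 306.02, 305.96] inner edges [254.3 300.3] mid 277.3 sep 46.0
```

The pointer is on the line, and the gap is steady and centred on the bean. Handing in.

```bash
python3 -c "
from station import arm, viewer, hand_in, get_obs
print(hand_in())"
```

```text
the job is handed in; nothing more can be done
None
```

I handed the job in at about 17 s, with the tweezers held and squeezed, the pointer on the 16 mm line, and the discs about level with and centred on the bean. Three caveats: they slipped in the grip on lifting, and I corrected for that by tilting the tool; I squeezed once, reopened and squeezed again after finding the discs about 6 mm too low along the fingers; and I viewed 12 pictures, over the limit of 10.

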